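Spin the index wheel and brake it at its tab

TASK

Check the bearing of the index wheel without gripping anything: with a fingertip against the peg, flick the steel disc spinning anticlockwise (seen from above) at a turn in four seconds or faster, take the finger away and, without touching the peg again, let it sweep past the fixed index tab at least once. On a later pass, while it still turns well, brake the disc with a fingertip pressed on its flat face, not by catching the peg, so that it stops in one go with the peg in front of the tab, within the tab's width. Then lift off and leave it standing there; do not shove or lift the things lying about.

Things in the scene. Friction and masses are not known exactly. Their poses are not given: they have to be found in the camera images.
- indexer: fixed grey round casting, foot 160 mm across, that carries the wheel; origin on the bench under the wheel's upright axis; its own -x points to the index tab. It is screwed down
- wheel (a joint): turning angle of the wheel (rad), counted on over several turns, no stops; grows anticlockwise seen from above; peg exactly in front of the tab at 0, 6.283, 12.566, ...; always starts between -1.6 and -0.5. Very free ball bearing: left alone the wheel loses only 0.05 to 0.12 rad/s of speed each second and runs on for more than a full turn; 5 N of fingertip pressure on the face stops it almost at once (within 0.1 s)
- disc_center (a point): centre of the upper face of the wheel's disc, on the axis, 48 mm above the bench. The disc: steel disc of the wheel, 180 mm across and 12 mm thick, about 1.5 kg, moment of inertia about 0.006 kg m2, with fine black divisions at the rim and a hub cap 26 mm across standing 7 mm above its face. Its flat upper face is 48 mm above the bench. Between hub cap and peg circle the face is bare (radius 13 to 68 mm): brake there
- peg_foot (a point): foot of the peg: dark steel peg standing upright on the disc 76 mm from the axis, the only one, 12 mm thick (16 mm at the very foot), 36 mm tall. The point lies at the centre of the peg at the level of the disc's face, 48 mm above the bench
- index_point (a point): the point of the peg circle in front of the middle of the index tab, 76 mm from the axis, 48 mm above the bench: here the peg's foot shall stop. The tab is a small fixed aluminium plate just outside the disc's rim, 36 mm wide along the rim, flush with the face, with a black line at its middle, on an arm of the casting
- bolt: loose bystander: steel bolt 60 mm tall standing on its head, origin at its underside
- nut: loose bystander: steel hexagon nut 25 mm wide, 13 mm high
- rebar: loose bystander: ribbed steel bar sample 85 mm long, 17 mm thick, lying
- round_block: loose bystander: flat round steel block 60 mm across, 16 mm high
- square_block: loose bystander: flat square steel block 60 mm wide, 12 mm high
- magnet: loose bystander: pot magnet with a knob, 32 mm across, 27 mm high

How it is judged:
On the way, in this order (a step that is already met when the one before it is completed fails the run):
1. the wheel spins free, untouched, anticlockwise at 1.3 rad/s or more (velocity of joint wheel above 1.3 rad/s and contact force between the arm and wheel_c0 below 0.02 N and contact force between the arm and wheel_c2 below 0.02 N), for 0.2 s.
2. the peg has swept past the tab and half a turn on, the wheel still spinning untouched (value of joint wheel above 3 rad and velocity of joint wheel above 0.3 rad/s and contact force between the arm and wheel_c0 below 0.02 N and contact force between the arm and wheel_c2 below 0.02 N), for 0.2 s.
3. the disc stands under the fingertip with the peg in front of the tab (contact force between the fingers and wheel_c0 above 0.2 N and velocity of joint wheel between -0.05 and 0.05 rad/s and distance between peg_foot and index_point below 0.02 m), for 0.1 s.
At the end, for the whole second after the job is handed in: The wheel stands still, the centre of the peg's foot within 20 mm of the index point (15 degrees either way), at least one pass of the tab after the first; the finger is off the wheel (distance between peg_foot and index_point below 0.02 m and value of joint wheel above 5 rad and velocity of joint wheel between -0.05 and 0.05 rad/s); the robot touches nothing.
It fails at once if the wheel was left to run down by itself (untouched and slower than 0.2 rad/s with the peg away from the tab) (value of joint wheel above 3 rad and velocity of joint wheel below 0.2 rad/s and contact force between the arm and wheel_c0 below 0.02 N and distance between peg_foot and index_point above 0.02 m).
It fails at once if once well past its first pass (joint above 2), the wheel came to a stand with the peg away from the tab (value of joint wheel above 2 rad and velocity of joint wheel below 0.03 rad/s and distance between peg_foot and index_point above 0.02 m).
It fails at once if the peg was touched after the wheel had been let go (joint above 3) (value of joint wheel above 3 rad and contact force between the arm and wheel_c2 above 0.3 N).
It fails at once if the peg was taken between the fingers (horizontal distance between the grasp point and peg_foot below 0.007 m and height (world z) of the grasp point below 0.11 m and contact force between the fingers and wheel_c2 above 0.5 N).
It fails at once if a bystander was shoved or lifted (moved over 25 mm) (distance of any of bolt, nut, rebar, round_block, square_block, magnet from where it was at the start of the episode above 0.025 m).
It also fails if it takes over 48 s, if anything falls off the work surface, if the arm or the gripper's body presses on something with over 40 N, if the wrist force passes 120 N, or if a joint passes its speed limit or range.

ROBOT

A 6-joint arm with a two-finger parallel gripper is mounted at the origin on a cart in front of the work surface, level with it; the furniture and walls round the work are solid. World frame = base frame: x ahead of the robot, y to its left, z up, the work surface at z = 0. Lengths are in m, angles in rad, forces in N, time in s.
With the tool pointing down it reaches from about 0.3 to 0.875 m from the base axis. Payload 6.4 kg.
Tool frame: the origin (TCP) lies at the very end of the fingers, on their centre line; the grasp point (between the pads) lies 19 mm behind it (ctrl.hold_point_z is the distance from the TCP to the grasp point, in m); y points along the fingers, x is the direction in which the jaws open and shut, and the axes are right-handed (so a half turn about y gives the same grasp; the last joint's range is limited). The gripper opens to 85 mm and grips with 20 to 120 N. Pads are 22 mm wide; open, the fingers measure 114 mm over their backs; the gripper's body (76 mm by 85 mm) begins 54 mm behind the grasp point. The pads swing forward as they close: fully open they stand 13 mm farther back than shut.
Start: joints at [1.072, 0.181, 1.607, -0, 1.354, -0.206], TCP at [0.166, 0.551, 0.196] pointing down, gripper open.
Joint ranges: [-2.99, 2.99], [-0.89, 2.07], [0.3, 2.58], [-1.14, 4.28], [0, 2.63], [-3.12, 3.12]. Speed limits (rad/s): [2.57, 2.57, 3.01, 3.14, 3.14, 3.14].

INTERFACE

Orientations are given as a unit quaternion [w, x, y, z].
In Python, from bench import ctrl, imaging gives the robot as it stands.
- The arm moves only by the shell command python3 -m jog 'ROWS'. ROWS is JSON, a list of rows, each a list of 3 entries, a list of its own where there are three numbers: the shift along the tool's x, y, z in cm, then the turn, a rotation vector about the tool's x, y, z in rad, then the finger opening in cm, from 0 to 8.54. A call has 1 to 12 rows; each row shifts and turns the pose as measured when the row begins, along the tool's axes as they then stand; what a row does not reach is not made up. A row lasts 1/12 s, in which the tool goes at most 41.7 mm and 7.16 degrees, less where a joint would pass 70% of its speed; a pose out of reach is approached as far as the arm can. A call is refused whole if a number of a shift passes 4.17 or a number of a turn 0.125, either way. A call with a gripper value outside its range is refused whole. The fingers move at their own pace and stop on an object; the grip force is fixed at half the most. Time passes only in rows, so rows that do not move let the fingers close. It gives the time, the measured TCP pose, the force and the opening at its end, in the units of the state.
- ctrl.get_obs(): the state, without advancing time (a new reading comes with each control period).
- imaging.camera(name): name is "scene" or "top" or "wrist"; returns a dict with "frame" (384x512x3 uint8, red, green, blue), "depth" (384x512 float32, m along the optical axis (not along the pixel's ray), 0 where there is no reading), "K" (3x3 intrinsics, pixels), "R" (3x3) and "t" (3): a world point X has camera coordinates R X + t. Camera axes: x right, y down, z forward; pixel columns grow to the right and rows downward; lengths in m; the calibration is good to about 2 mm. A picture is of the moment at which its call begins.
- ctrl.hand_in(): hands the job in, once; it reports no verdict.
The state is a dict: "time_s": time; "q": joint angles; "dq": joint speeds; "joint_efforts": joint torques, N m; "eef_pos": TCP position; "eef_rot": TCP orientation; "wrist_force": force on the tool from outside, world axes, zero at the start; "torque": the same for the moment, N m; "opening": opening from 0.0 (shut) to 1.0 (fully open).
Only numpy, scipy, OpenCV 4.12 (cv2) and the standard library are available. Lean on these libraries where they do the work, as an engineer would, in place of code of your own. Each camera call takes 0.05 s, during which the arm holds its last target. There are 200 camera calls.

## Working session

There is one attempt and no reset: what is moved stays moved. The work goes in short steps, Python scripts to look and compute and a shell command to move; the robot and the scene stay as the last step left them, time stands still between calls to the robot, and variables do not carry over. Pictures are saved under pics/ and viewed, about 8 in all and at most 12, crops included, and the job is handed in when it is done.

```bash
ls; mkdir -p pics; python3 - <<'E'
from bench import ctrl, imaging
import cv2,numpy as np
o=ctrl.get_obs(); print(o['time_s'],o['eef_pos'],o['eef_rot'],o['opening'],ctrl.hold_point_z)
ims=[]
for n in("top","scene"):
    c=imaging.camera(n); np.savez(f'{n}0.npz',**c); print(n,c['K'].tolist(),c['R'].round(3).tolist(),c['t'])
    cv2.imwrite(f'pics/{n}0.png',c['frame'][:,:,::-1])
E
```

```text
pics
0.0 [0.1656598  0.54995913 0.19535857] [-0.56731815  0.56788305  0.42111992 -0.42227594] 1.001876661647725 0.0187
top [[417.25838422674303, 0.0, 255.3274032551606], [0.0, 417.25838422674303, 187.86795711555354], [0.0, 0.0, 1.0]] [[0.027, -0.999, -0.019], [-0.989, -0.024, -0.148], [0.148, 0.023, -0.989]] [-0.22563394  0.573301    0.9907999 ]
scene [[438.82799170951205, 0.0, 256.97532469620575], [0.0, 438.82799170951205, 194.7157244733366], [0.0, 0.0, 1.0]] [[0.733, -0.68, -0.019], [-0.495, -0.514, -0.701], [0.467, 0.523, -0.713]] [-0.55412313  0.22968095  0.80044396]
```

View pics/top0.png

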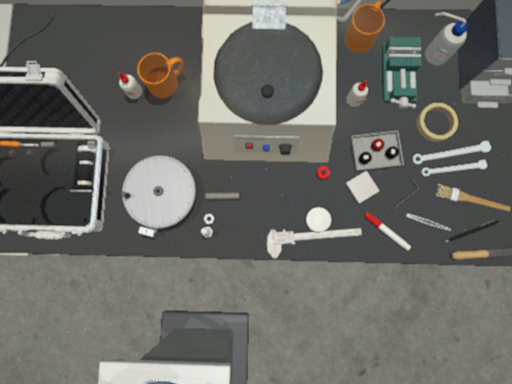

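View pics/scene0.png

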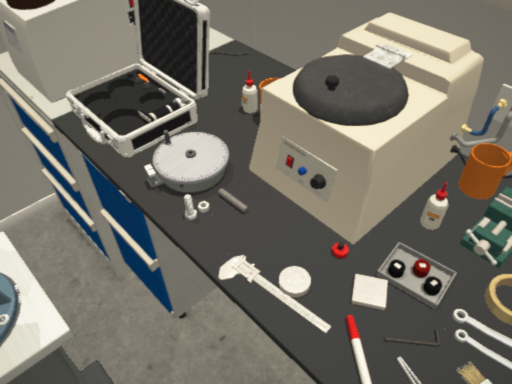

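The top view shows the disc centred near (158,191), the peg near (127,196) and the tab near (147,232). The case is to the left of the disc, with the rebar, nut and bolt to its right around (222,196), (209,218) and (207,232). The scene view agrees.

```bash
cat > h.py <<'E'
import numpy as np, cv2
def ray(c,u,v,z):
    K,R,t=c['K'],c['R'],c['t']; C=-R.T@t
    d=R.T@np.linalg.inv(K)@np.array([u,v,1.]); return C+d*(z-C[2])/d[2]
def proj(c,X):
    p=c['K']@(c['R']@np.array(X)+c['t']); return p[:2]/p[2]
E
python3 - <<'E'
from h import *
for n in('top','scene'):
    c=dict(np.load(n+'0.npz')); print(n,'cam',-c['R'].T@c['t'])
    im=c['frame']; d=c['depth']
    K,R,t=c['K'],c['R'],c['t']
    v,u=np.mgrid[:384,:512]
    P=np.stack([(u-K[0,2])/K[0,0]*d,(v-K[1,2])/K[1,1]*d,d],-1)
    W=(P-t)@R; np.save(n+'W.npy',W)
    z=W[...,2]
    r=ray(c,158,191,.048) if n=='top' else ray(c,191,157,.048)
    m=(abs(z-.048)<.008)&(d>0)&(np.hypot(W[...,0]-r[0],W[...,1]-r[1])<.13)&(im.min(-1)>110)
    m=m.astype(np.uint8); nl,l,s,ce=cv2.connectedComponentsWithStats(m); k=1+np.argmax(s[1:,4])
    cn,_=cv2.findContours((l==k).astype(np.uint8),0,1); cn=max(cn,key=cv2.contourArea)
    pts=np.array([ray(c,a,b,.048)[:2] for a,b in cn[:,0]])
    # circle fit robust
    w=np.ones(len(pts))
    for _ in range(20):
        A=np.c_[2*pts,np.ones(len(pts))]; s_=np.linalg.lstsq(A*w[:,None],(pts**2).sum(1)*w,rcond=None)[0]
        rad=np.sqrt(s_[2]+s_[0]**2+s_[1]**2); e=abs(np.hypot(*(pts-s_[:2]).T)-rad); w=(e<.004)+1e-3
    print('r0',r,'centre',s_[:2],'rad',rad,len(pts))
    cv2.imwrite(f'pics/c{n}.png',cv2.resize((im[150:260,90:250] if n=='top' else im[100:230,60:260])[:,:,::-1],None,fx=4,fy=4,interpolation=cv2.INTER_CUBIC))
    if n=='top':
        for q in[(127,196),(147,232),(222,196),(209,218),(207,232),(100,200),(105,135),(98,225)]:
            print(q,W[q[1],q[0]])
E
python3 -c "
import cv2,numpy as np
a=cv2.imread('pics/ctop.png');b=cv2.imread('pics/cscene.png');b=b[:440]
cv2.imwrite('pics/cc.png',cv2.resize(np.vstack([a,np.pad(b,((0,0),(0,0),(0,0)))[:, :640]]),None,fx=.68,fy=.68))"
```

```text
top cam [ 0.4267089  -0.23416093  1.06035717]
r0 [0.56418716 0.02835497 0.048     ] centre [0.5652761  0.02707563] rad 0.0888232614953942 214
(127, 196) [0.54816234 0.09942166 0.06231633]
(147, 232) [0.46306622 0.0483843  0.05006455]
(222, 196) [ 0.55988624 -0.12649998  0.01491496]
(209, 218) [ 0.5042625  -0.09440996  0.00314056]
(207, 232) [ 0.46672481 -0.09781127  0.05424217]
(100, 200) [0.54036416 0.17758968 0.02974507]
(105, 135) [ 0.7171786   0.19171341 -0.00315527]
(98, 225) [0.47737126 0.17347968 0.03963301]
scene cam [ 0.14567075 -0.67748462  0.72132582]
r0 [0.55965529 0.01588188 0.048     ] centre [0.56253018 0.02237068] rad 0.08927875534929963 187
```

View pics/ctop.png

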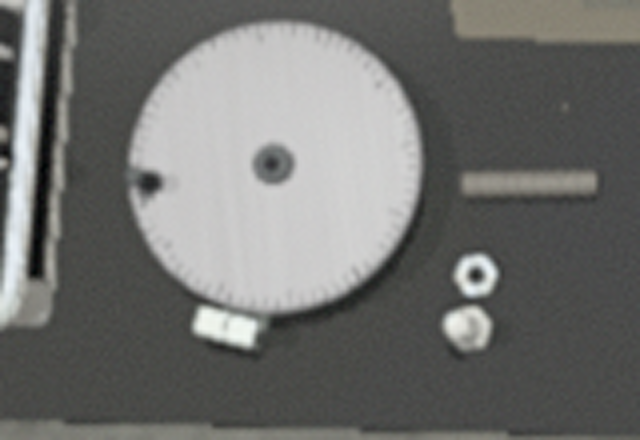

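The crop shows the tab centre at about crop (226,327), full-image (146.5,231.8). The peg is at crop (150,182), about 68° before the tab. Next I'll work out positions and check the case height.

```bash
python3 - <<'E'
from h import *
from scipy.spatial.transform import Rotation as Ro
c=dict(np.load('top0.npz')); W=np.load('topW.npy')
f=lambda a,b,z:ray(c,90+(a-1.5)/4,150+(b-1.5)/4,z)
hub=f(272,163,.055); tab=f(226,327,.048); foot=f(157,183,.05); tip=f(143,181,.082)
print(hub,tab,foot,tip)
C=np.array([.565,.0265])
for p in(tab,foot,tip): v=p[:2]-C; print(np.degrees(np.arctan2(v[1],v[0])),np.hypot(*v))
for n in('top','scene'):
    w=np.load(n+'W.npy'); m=(w[...,0]>.35)&(w[...,0]<.7)&(w[...,1]>.13)&(w[...,1]<.6)&np.isfinite(w[...,2])&(w[...,2]<.4)
    print(n,'case z pct',np.percentile(w[m][:,2],[50,90,99,99.8,100]),w[m&(w[...,2]>.03)][:,1].min())
    m=(np.hypot(w[...,0]-.565,w[...,1]-.0265)<.25)&(w[...,2]<.9)&(w[...,2]>.1); print(w[m][:5])
from bench import ctrl
o=ctrl.get_obs();q=o['eef_rot'];R=Ro.from_quat([q[1],q[2],q[3],q[0]]).as_matrix();print(R.round(3))
print('to (.60,.10,.196) tool cm',100*R.T@(np.array([.600,.100,.196])-o['eef_pos']))
E
```

```text
[0.56475592 0.02755616 0.055     ] [0.4645928  0.05119534 0.048     ] [0.55132079 0.09901883 0.05      ] [0.54836599 0.09692811 0.082     ]
166.18225733255852 0.10339954444454744
100.68217136316522 0.07379770973768073
103.28883186521001 0.07236579740788954
top case z pct [0.02684223 0.05936134 0.06863989 0.07333643 0.07822234] 0.17185166347556763
[[0.76411814 0.17755095 0.28658697]
 [0.76574984 0.17544469 0.28301668]
 [0.76075412 0.17983562 0.28937884]
 [0.76092035 0.17800844 0.28908109]
 [0.76258262 0.17801578 0.28533131]]
scene case z pct [0.0019904  0.18292002 0.25495243 0.26767042 0.27660327] 0.16800238765694908
[[0.74003531 0.20439539 0.2975217 ]
 [0.73955435 0.20420541 0.29536211]
 [0.74112904 0.19817205 0.29663233]
 [0.7440571  0.19830842 0.2957392 ]
 [0.74607718 0.19710564 0.29549479]]
[[ 0.289 -0.001 -0.957]
 [ 0.957 -0.001  0.289]
 [-0.002 -1.     0.   ]]
to (.60,.10,.196) tool cm [-3.05541463e+01 -2.09269045e-02 -5.45720409e+01]
```

```bash
python3 -m jog '[[[-2,0,-3.5],[0,0,0],0],[[-2,0,-3.5],[0,0,0],0],[[-2,0,-3.5],[0,0,0],0],[[-2,0,-3.5],[0,0,0],0],[[-2,0,-3.5],[0,0,0],0],[[-2,0,-3.5],[0,0,0],0],[[-2,0,-3.5],[0,0,0],0],[[-2,0,-3.5],[0,0,0],0],[[-2,0,-3.5],[0,0,0],0],[[-2,0,-3.5],[0,0,0],0],[[-2,0,-3.5],[0,0,0],0],[[-2,0,-3.5],[0,0,0],0]]'
```

```text
time_s: 1.1
eef_pos: [0.5026, 0.191, 0.1902]
eef_rot: [0.565, -0.563, -0.424, 0.429]
wrist_force: [0.2, -0.2, -0.6]
opening: -0.002
```

```bash
python3 -m jog '[[[-2.8,0,-2.9],[0,0,0],0],[[-2.8,0,-2.9],[0,0,0],0],[[-2.8,0,-2.9],[0,0,0],0],[[-2.8,0,-2.9],[0,0,0],0],[[-2.8,0,-2.9],[0,0,0],0],[[0,4,0],[0,0,0],0],[[0,4,0],[0,0,0],0],[[0,3,0],[0,0,0],0],[[0,1.5,0],[0,0,0],0],[[0,0,0],[0,0,0],0]]'
```

```text
time_s: 1.93
eef_pos: [0.6108, -0.0027, 0.0584]
eef_rot: [-0.567, 0.568, 0.42, -0.425]
wrist_force: [-1.1, -0.2, -0.1]
opening: 0.001
```

```bash
python3 -m jog '[[[1.5,0,1.4],[0,0,0],0],[[0,0,0],[0,0,0],0],[[0,0.5,0],[0,0,0],0],[[0,0,0],[0,0,0],0]]'; for i in 1 2; do python3 -m jog '[[[0,0.3,0],[0,0,0],0]]'; done;  python3 - <<'E'
from h import *
from bench import imaging
c=imaging.camera('wrist'); cv2.imwrite('pics/w1.png',c['frame'][:,:,::-1]); np.savez('w1.npz',**c)
E
```

```text
time_s: 2.27
eef_pos: [0.6002, 0.016, 0.0524]
eef_rot: [0.568, -0.567, -0.419, 0.425]
wrist_force: [0.4, 0.3, -0.2]
opening: -0.001
time_s: 2.35
eef_pos: [0.6015, 0.0157, 0.0508]
eef_rot: [-0.567, 0.567, 0.42, -0.425]
wrist_force: [1.2, -0.3, 0.3]
opening: -0.002
time_s: 2.43
eef_pos: [0.6021, 0.0155, 0.0483]
eef_rot: [-0.566, 0.568, 0.42, -0.425]
wrist_force: [-0.4, -0.4, -1.4]
opening: -0.005
```

View pics/w1.png

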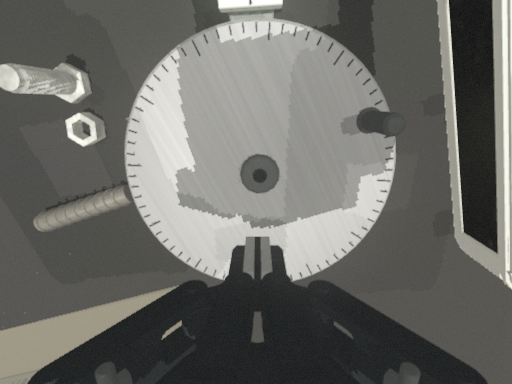

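The wrist view has the shut fingertips at about (258,245) on the bare face, the hub at (260,174), the peg at (380,122) and the tab at the top. Next I'll find the contact stiffness.

```bash
for i in 1 2 3; do python3 -m jog '[[[0,0.2,0],[0,0,0],0]]' | egrep 'pos|force'; done; python3 -m jog '[[[0,0,0],[0,0,0],0]]' | egrep 'pos|force'; python3 -m jog '[[[0,1,0],[0,0,0],0]]' | egrep 'pos|force'
```

```text
eef_pos: [0.6025, 0.0152, 0.0463]
wrist_force: [-0.7, 0.0, 0.4]
eef_pos: [0.6029, 0.0149, 0.0444]
wrist_force: [0.2, 0.2, -0.2]
eef_pos: [0.6031, 0.0147, 0.0423]
wrist_force: [0.1, -0.1, 0.2]
eef_pos: [0.6028, 0.0146, 0.0419]
wrist_force: [-0.8, -0.3, -0.2]
eef_pos: [0.6046, 0.0143, 0.0335]
wrist_force: [0.5, -0.9, 1.1]
```

```bash
for i in 1 2 3; do python3 -m jog '[[[0,0.1,0],[0,0,0],0]]' | egrep 'pos|force'; done; python3 - <<'E'
from h import *
from bench import ctrl,imaging
c=imaging.camera('wrist'); np.savez('w2.npz',**c); cv2.imwrite('pics/w2.png',c['frame'][:,:,::-1])
o=ctrl.get_obs(); print(o['time_s'],o['eef_pos'],o['wrist_force'],o['torque'],o['joint_efforts'])
print('TCP px',proj(c,o['eef_pos']))
d=c['depth']
for u in(200,258,300):
  for v in(200,225,240,255,270): 
    X=ray(c,u,v,0); Cc=-c['R'].T@c['t']; k=d[v,u]; X=c['R'].T@(np.linalg.inv(c['K'])@[u,v,1]*k-c['t']); print(u,v,X.round(4))
E
```

```text
eef_pos: [0.6031, 0.0144, 0.0304]
wrist_force: [-0.2, -0.3, -0.8]
eef_pos: [0.6031, 0.0144, 0.029]
wrist_force: [0.3, 0.6, 1.0]
eef_pos: [0.6027, 0.0145, 0.0273]
wrist_force: [0.5, -0.5, 0.3]
3.2 [0.60266694 0.01439469 0.02724296] [-0.70088332 -0.61299389 -0.70235186] [ 0.0441043  -0.01065926  0.02741237] [ 4.18654131e-02 -5.23108935e+01 -3.00056791e+01 -2.13557045e-02
 -8.00919399e-03 -6.27594250e-05]
TCP px [256.74421248 223.15208461]
200 200 [ 0.5688 -0.0112  0.0484]
200 225 [ 0.5848 -0.0174  0.0476]
200 240 [ 0.5943 -0.0208  0.0484]
200 255 [ 0.6047 -0.0247  0.0481]
200 270 [ 0.6156 -0.0288  0.0479]
258 200 [0.5766 0.0232 0.0549]
258 225 [0.5945 0.0178 0.049 ]
258 240 [0.5929 0.0183 0.0716]
258 255 [0.5929 0.0184 0.087 ]
258 270 [0.5935 0.0182 0.0986]
300 200 [0.5861 0.0469 0.0483]
300 225 [0.602  0.0429 0.0489]
300 240 [0.6129 0.0404 0.0476]
300 255 [0.6233 0.0377 0.048 ]
300 270 [0.6341 0.035  0.0483]
```

View pics/w2.png

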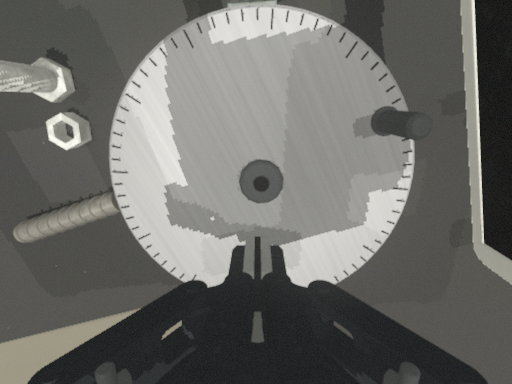

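The tips end at about (258,237), and their depth puts them well above the face even though the TCP reads z = 0.027. I'll measure the gripper's true profile from the depth image.

```bash
python3 - <<'E'
from h import *
c=dict(np.load('w2.npz')); d=c['depth']; ki=np.linalg.inv(c['K'])
T=np.array([.60267,.01439,.02724])
tx=np.array([.289,.957,0]);tz=np.array([-.957,.289,0])
print('cam',-c['R'].T@c['t'],'fwd',c['R'][2])
print('pt at true tip front',proj(c,T+tz*.011))
for u in(100,150,190,215,235,245,252,258,264,275,290,320,360,400):
  for v in range(225,330):
    k=d[v,u]
    X=c['R'].T@(ki@[u,v,1]*k-c['t'])
    if k>0 and X[2]>.056:
      a=X-T; print(u,v,'z',X[2].round(4),'lat',(a@tx).round(4),'fwd',(a@tz).round(4)); break
E
```

```text
cam [0.52422441 0.03917325 0.20527136] fwd [ 0.30657598 -0.09710511 -0.94688002]
pt at true tip front [256.76231164 208.71281504]
150 303 z 0.1221 lat -0.0388 fwd 0.0113
190 280 z 0.1082 lat -0.0273 fwd 0.0113
215 285 z 0.104 lat -0.0178 fwd 0.0058
235 246 z 0.0705 lat -0.0117 fwd 0.0061
245 245 z 0.0761 lat -0.0059 fwd 0.0099
252 236 z 0.066 lat -0.0024 fwd 0.01
258 236 z 0.0679 lat 0.001 fwd 0.011
264 236 z 0.0662 lat 0.0043 fwd 0.0101
275 245 z 0.0697 lat 0.0104 fwd 0.0064
290 277 z 0.1064 lat 0.0145 fwd 0.0118
320 279 z 0.1066 lat 0.0272 fwd 0.011
360 300 z 0.1198 lat 0.0394 fwd 0.0113
400 324 z 0.1311 lat 0.049 fwd 0.0109
```

```bash
python3 -m jog '[[[0,0.7,0],[0,0,0],0],[[0,0.5,0],[0,0,0],0]]' | egrep 'pos|force'; for i in 1 2 3 4 5 6; do python3 -m jog '[[[0,0.15,0],[0,0,0],0]]' | egrep 'pos|force'; done
```

```text
eef_pos: [0.6036, 0.0143, 0.0156]
wrist_force: [0.1, -0.4, -0.4]
eef_pos: [0.6032, 0.0143, 0.0131]
wrist_force: [-0.2, -0.8, -0.2]
eef_pos: [0.6034, 0.0145, 0.0129]
wrist_force: [-10.7, 3.7, 31.3]
eef_pos: [0.6034, 0.0147, 0.013]
wrist_force: [-7.3, 1.6, 16.0]
eef_pos: [0.6035, 0.0149, 0.013]
wrist_force: [-4.8, 0.7, 11.6]
eef_pos: [0.6035, 0.015, 0.013]
wrist_force: [-6.4, 1.1, 11.3]
eef_pos: [0.6036, 0.0151, 0.013]
wrist_force: [-6.7, 0.8, 12.1]
```

Contact comes at TCP z ≈ 0.013, so the tip sits about 35 mm above the TCP value. Pressing 1.5 mm past that gives about 12 N. Next I'll lift and place the finger behind the peg.

```bash
python3 -m jog '[[[0,-3.5,0],[0,0,0],0],[[0,-3.5,0],[0,0,0],0],[[2.4,0,1.5],[0,0,0],0],[[2.4,0,1.6],[0,0,0],0],[[2.4,0,1.6],[0,0,0],0],[[0,0,0],[0,0,0],0]]'; python3 - <<'E'
from h import *
from bench import imaging
c=imaging.camera('top'); np.savez('t2.npz',**c)
w=imaging.camera('wrist'); np.savez('w3.npz',**w)
a=cv2.resize(c['frame'][140:260,80:240],None,fx=2.4,fy=3.2)
im=np.hstack([cv2.resize(c['frame'][140:260,80:240],(384,288)),cv2.resize(w['frame'],(384,288))])
cv2.imwrite('pics/t2.png',im[:,:,::-1])
E
```

```text
time_s: 4.37
eef_pos: [0.5794, 0.099, 0.086]
eef_rot: [-0.567, 0.569, 0.419, -0.423]
wrist_force: [-0.6, 0.7, -0.7]
opening: -0.0
```

View pics/t2.png

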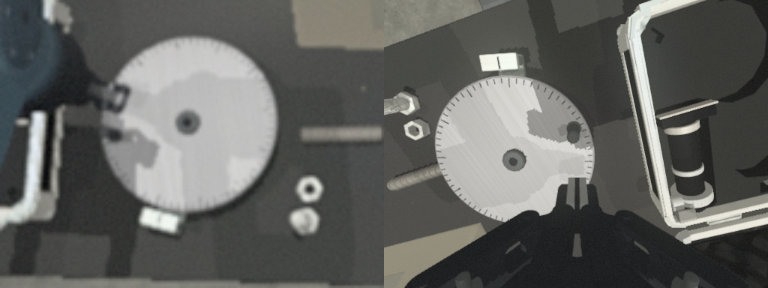

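The left crop (top view) shows the fingertip behind the peg, and the arm hides a little of the left rim. In the wrist crop the peg at (574,130) is straight ahead of the fingertip at (577,178). I'll lower now.

```bash
python3 -m jog '[[[0,3,0],[0,0,0],0],[[0,2.5,0],[0,0,0],0],[[0,0.8,0],[0,0,0],0],[[0,0,0],[0,0,0],0]]'; python3 - <<'E'
from h import *
from bench import imaging
w=dict(np.load('w3.npz'))
for v in(178,182,186,190):print(v,ray(w,253,v,.05), ray(w,253,v-14,.084))
E
```

```text
time_s: 4.8
eef_pos: [0.5843, 0.092, 0.0228]
eef_rot: [-0.565, 0.571, 0.42, -0.421]
wrist_force: [-0.9, 0.1, 0.2]
opening: 0.002
178 [0.55742137 0.10063531 0.05      ] [0.53935895 0.10689744 0.084     ]
182 [0.56062548 0.09964688 0.05      ] [0.5419646  0.10609362 0.084     ]
186 [0.56386103 0.09864874 0.05      ] [0.54459539 0.10528205 0.084     ]
190 [0.56712849 0.09764077 0.05      ] [0.54725168 0.10446262 0.084     ]
```

```bash
python3 -m jog '[[[0,0,0.9],[0,0,0],0],[[0,0,0.4],[0,0,0],0],[[-0.2,0,0.5],[0,0,0],0],[[-0.5,0,0.8],[0,0,0],0],[[-0.8,0,1.0],[0,0,0],0],[[-1.0,0,0.95],[0,0,0],0],[[-1.1,0,0.8],[0,0,0],0],[[0.3,0,-1.2],[0,0,0],0],[[0,-3,-1.5],[0,0,0],0],[[0,-3.5,-1],[0,0,0],0]]'; python3 - <<'E'
from h import *
from bench import imaging,ctrl
for i in range(2):
    t=ctrl.get_obs()['time_s']; c=imaging.camera('top'); np.savez(f'f{i}.npz',tm=t,**c); print(t)
    w=imaging.camera('scene'); np.savez(f'g{i}.npz',tm=t+.05,**w)
im=np.hstack([cv2.resize(c['frame'][140:260,80:240],(384,288)),cv2.resize(w['frame'][100:230,100:273],(384,288))])
cv2.imwrite('pics/f.png',im[:,:,::-1])
E
```

```text
time_s: 5.63
eef_pos: [0.5485, 0.0622, 0.0893]
eef_rot: [-0.566, 0.571, 0.418, -0.423]
wrist_force: [0.7, -0.9, 0.6]
opening: 0.001
5.6333
5.7333
```

View pics/f.png

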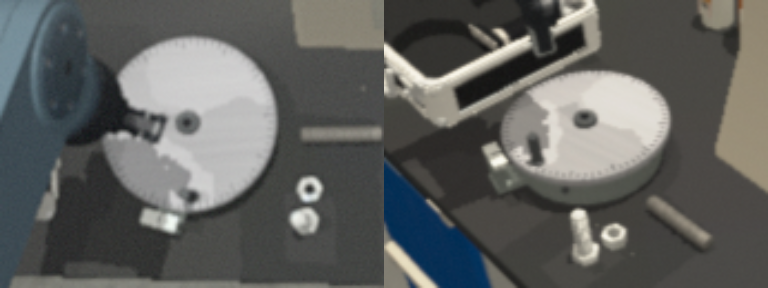

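The peg is at crop (193,195), already past the tab at (162,218) and turning free. Next I'll measure its speed.

```bash
cat >> h.py <<'E'
C=np.array([.565,.027]); TAB=166.5
def pegang(c,lo=None,hi=None,zs=(.055,.065,.075)):
    """angles (deg) of dark runs along the peg circle at mid-peg height"""
    th=np.arange(0,360,1.); im=c['frame'].max(-1).astype(np.float32)
    pr=[]
    for z in zs:
        uv=np.array([proj(c,[C[0]+.076*np.cos(a),C[1]+.076*np.sin(a),z]) for a in np.radians(th)],np.float32)
        pr.append(cv2.remap(im,uv[:,0].copy(),uv[:,1].copy(),cv2.INTER_LINEAR)[:,0])
    p=np.mean(pr,0); m=p<95; out=[]; i=0
    while i<360:
        if m[i]:
            j=i
            while j<359 and m[j+1]: j+=1
            w=110-p[i:j+1]; out.append((round(float((th[i:j+1]*w).sum()/w.sum()),1),j-i+1,float(p[i:j+1].min())))
            i=j
        i+=1
    return out
E
python3 - <<'E'
from h import *
for n in('t2','f0','f1','g0','g1'):
    c=dict(np.load(n+'.npz')); print(n,c.get('tm'),pegang(c))
E
```

```text
t2 None [(66.1, 5, 68.78482818603516), (81.1, 7, 61.6640625), (102.5, 10, 51.79752731323242)]
f0 5.6333 [(86.8, 42, 29.00260353088379), (176.5, 9, 49.7236328125)]
f1 5.7333 [(83.9, 36, 29.47428321838379), (188.4, 7, 58.88118362426758)]
g0 5.6833 [(46.0, 7, 93.42708587646484), (181.3, 17, 55.35807418823242)]
g1 5.7833 [(41.0, 1, 94.05599212646484), (46.0, 3, 91.81380462646484), (193.7, 12, 56.900390625)]
```

```bash
python3 -m jog '[[[-1.5,0,-3.3],[0,0,0],0],[[-1.5,0,-3.3],[0,0,0],0],[[0,3.5,0],[0,0,0],0],[[0,2.2,0],[0,0,0],0],[[0,0,0],[0,0,0],0]]'; python3 - <<'E'
from h import *
from bench import imaging,ctrl
for n in('wrist','scene','top'):
    t=ctrl.get_obs()['time_s']; c=imaging.camera(n); np.savez(f'{n}3.npz',tm=t,**c); print(n,t,pegang(c))
E
```

```text
time_s: 6.25
eef_pos: [0.602, 0.0135, 0.0312]
eef_rot: [-0.564, 0.571, 0.42, -0.423]
wrist_force: [-1.1, 0.2, -0.2]
opening: 0.001
wrist 6.25 [(0.6, 3, 45.28580856323242), (253.3, 10, 68.79296875), (315.2, 12, 82.0146484375), (341.3, 37, 38.55533981323242)]
scene 6.3 [(26.3, 43, 29.78841209411621), (133.5, 2, 94.19791412353516), (258.3, 8, 55.94596481323242)]
top 6.35 [(13.6, 31, 54.5849609375), (83.3, 94, 79.86002349853516), (261.6, 9, 59.82942581176758), (356.3, 7, 43.96061325073242)]
```

```bash
python3 -m jog '[[[0,0,0],[0,0,0],0],[[0,0,0],[0,0,0],0],[[0,0,0],[0,0,0],0],[[0,0,0],[0,0,0],0],[[0,0,0],[0,0,0],0],[[0,0,0],[0,0,0],0],[[0,0,0],[0,0,0],0],[[0,0,0],[0,0,0],0],[[0,0,0],[0,0,0],0],[[0,0,0],[0,0,0],0],[[0,0,0],[0,0,0],0],[[0,0,0],[0,0,0],0]]'; python3 -m jog '[[[0,1.0,0],[0,0,0],0],[[0,0.2,0],[0,0,0],0],[[0,0,0],[0,0,0],0]]'; python3 - <<'E'
from h import *
from bench import imaging,ctrl
for i in range(10):
  for n in('wrist','top'):
    t=ctrl.get_obs()['time_s']; c=imaging.camera(n); np.savez(f'{n}4_{i}.npz',tm=t,**c); print(n,t,[p[:2] for p in pegang(c) if 5<p[1]<22 ])
E
```

```text
time_s: 7.4
eef_pos: [0.6073, 0.0153, 0.0426]
eef_rot: [-0.56, 0.574, 0.425, -0.42]
wrist_force: [0.1, 0.2, 0.5]
opening: -0.002
time_s: 7.65
eef_pos: [0.6076, 0.0151, 0.0294]
eef_rot: [-0.56, 0.574, 0.425, -0.42]
wrist_force: [0.2, -0.2, 0.4]
opening: 0.003
wrist 7.65 [(60.0, 9)]
top 7.7 [(356.3, 7)]
wrist 7.75 [(71.5, 10)]
top 7.8 [(356.3, 7)]
wrist 7.85 [(82.6, 10)]
top 7.9 [(356.3, 7)]
wrist 7.95 [(93.9, 11)]
top 8.0 [(356.3, 7)]
wrist 8.05 [(105.1, 11)]
top 8.1 [(356.0, 8)]
wrist 8.15 [(116.4, 11)]
top 8.2 [(356.3, 7)]
wrist 8.25 [(127.7, 10)]
top 8.3 [(356.4, 7)]
wrist 8.35 [(139.5, 10)]
top 8.4 [(147.9, 16), (356.3, 7)]
wrist 8.45 []
top 8.5 [(161.1, 11), (356.3, 7)]
wrist 8.55 []
top 8.6 [(172.6, 10), (356.4, 7)]
```

```bash
python3 - <<'E'
from h import *
from bench import imaging,ctrl
for i in range(38):
    n='wrist' if i>30 else 'top'
    t=ctrl.get_obs()['time_s']; c=imaging.camera(n)
    if i in(0,2,4,6,8,12) or i>30: print(n,t,[p[:2] for p in pegang(c) if 5<p[1]<22 ])
E
python3 -m jog '[[[0,0.9,0],[0,0,0],0],[[0,0.3,0],[0,0,0],0]]'
```

```text
top 8.65 [(178.3, 10), (356.4, 7)]
top 8.75 [(186.9, 14), (356.4, 7)]
top 8.85 [(197.4, 11), (356.4, 7)]
top 8.95 [(209.6, 6), (356.3, 7)]
top 9.05 [(219.2, 7), (356.3, 7)]
top 9.25 [(239.6, 8), (356.3, 7)]
wrist 10.2 []
wrist 10.25 []
wrist 10.3 []
wrist 10.35 []
wrist 10.4 [(3.3, 8)]
wrist 10.45 [(6.7, 14)]
wrist 10.5 [(13.2, 9)]
time_s: 10.72
eef_pos: [0.609, 0.0148, 0.0184]
eef_rot: [-0.559, 0.575, 0.426, -0.42]
wrist_force: [-0.4, 0.1, -0.1]
opening: 0.0
```

```bash
python3 -m jog '[[[0,0.2,0],[0,0,0],0]]'; python3 - <<'E'
from h import *
from bench import imaging,ctrl
T=[];A=[]
for i in range(6):
    t=ctrl.get_obs()['time_s']; c=imaging.camera('wrist'); r=[p[:2] for p in pegang(c) if 5<p[1]<22 ]; print(t,r)
    if len(r)==1: T.append(t);A.append(r[0][0])
p=np.polyfit(T,A,1);print('rate',p[0],'now',ctrl.get_obs()['time_s'],'period vs 60@7.65:',(60-p[1])/p[0]-7.65,'83@7.85',(82.6-p[1])/p[0]-7.85)
print(ctrl.get_obs()['eef_pos'])
E
```

```text
time_s: 10.8
eef_pos: [0.6089, 0.0148, 0.0157]
eef_rot: [-0.559, 0.575, 0.425, -0.42]
wrist_force: [0.7, -0.0, 0.0]
opening: 0.001
10.8 [(7.9, 18), (43.0, 9), (163.4, 18)]
10.85 [(8.8, 21), (47.9, 9), (163.3, 11)]
10.9 [(8.4, 19), (53.0, 9), (163.4, 10)]
10.95 [(8.0, 18), (58.0, 9), (163.2, 13)]
11.0 [(7.8, 18), (63.0, 9), (163.3, 16)]
11.05 [(7.5, 17), (67.6, 10), (163.3, 18)]Traceback (most recent call last):
  File "<stdin>", line 7, in <module>
    raise TypeError("expected non-empty vector for x")
TypeError: expected non-empty vector for x
```

```bash
python3 - <<'E'
from h import *
from bench import imaging,ctrl
for i in range(16):
    n='wrist' if i<13 else 'top'
    t=ctrl.get_obs()['time_s']; c=imaging.camera(n); print(n,t,[p[:2] for p in pegang(c) if 5<p[1]<22 and 65<p[0]<190])
print(ctrl.get_obs()['time_s'],ctrl.get_obs()['eef_pos'])
E
```

```text
wrist 11.1 [(72.5, 10), (163.4, 18)]
wrist 11.15 [(77.7, 11), (163.5, 18)]
wrist 11.2 [(82.7, 11), (163.5, 18)]
wrist 11.25 [(87.2, 12), (163.4, 18)]
wrist 11.3 [(91.9, 11), (163.3, 18)]
wrist 11.35 [(96.8, 11), (163.1, 18)]
wrist 11.4 [(101.5, 10), (163.3, 18)]
wrist 11.45 [(106.2, 11), (163.4, 17)]
wrist 11.5 [(111.0, 11), (163.7, 18)]
wrist 11.55 [(115.8, 11), (163.2, 17)]
wrist 11.6 [(120.8, 11), (163.3, 17)]
wrist 11.65 [(125.4, 11), (163.1, 17)]
wrist 11.7 [(130.6, 10), (163.2, 17)]
top 11.75 []
top 11.8 []
top 11.85 [(148.3, 14)]
11.9 [0.60903874 0.01482094 0.01638298]
```

```bash
python3 -c "
from bench import imaging,ctrl
imaging.camera('top'); print(ctrl.get_obs()['time_s'])"; python3 -m jog '[[[0,0.7,0],[0,0,0],0],[[0,0.2,0],[0,0,0],0],[[0,0.2,0],[0,0,0],0],[[0,0.15,0],[0,0,0],0]]'; python3 - <<'E'
from h import *
from bench import imaging,ctrl
for i in range(2):
  for n in('top','wrist'):
    t=ctrl.get_obs()['time_s']; c=imaging.camera(n); print(n,t,[p[:2] for p in pegang(c) if 5<p[1]<22]);np.savez(f'{n}5.npz',**c)
print(ctrl.get_obs()['wrist_force'],ctrl.get_obs()['eef_pos'])
E
```

```text
11.95
time_s: 12.28
eef_pos: [0.6116, 0.0161, 0.0131]
eef_rot: [-0.559, 0.575, 0.427, -0.419]
wrist_force: [-5.9, 0.8, 10.6]
opening: 0.0
top 12.2833 [(166.5, 8), (354.8, 10)]
wrist 12.3333 [(8.0, 19)]
top 12.3833 [(166.5, 8), (354.6, 10)]
wrist 12.4333 [(8.0, 19)]
[-7.45672642  1.16897404 14.78542948] [0.61161057 0.01598855 0.01307415]
```

The disc stopped with the peg at 166.5°, and the tab is at about 166.5°. I'll lift straight off.

```bash
python3 -m jog '[[[0,-2,0],[0,0,0],0],[[0,-4,0],[0,0,0],0],[[0,-4,0],[0,0,0],0],[[0,-4,0],[0,0,0],0],[[0,0,0],[0,0,0],0]]'; python3 - <<'E'
from h import *
from bench import imaging,ctrl
for i in range(2):
    c=imaging.camera('top'); print(ctrl.get_obs()['time_s'],[p[:2] for p in pegang(c) if 5<p[1]<22])
    w=imaging.camera('wrist')
im=np.hstack([cv2.resize(c['frame'][140:260,80:240],(384,288)),cv2.resize(w['frame'],(384,288))])
cv2.imwrite('pics/end.png',im[:,:,::-1]); print(ctrl.get_obs()['dq'])
E
```

```text
time_s: 12.9
eef_pos: [0.6054, 0.0182, 0.1542]
eef_rot: [-0.561, 0.573, 0.425, -0.421]
wrist_force: [1.8, 0.3, 1.4]
opening: 0.0
12.95 [(165.2, 15), (355.1, 9)]
13.05 [(165.0, 16)]
[-0.00021563  0.02138436  0.01430733  0.00075172  0.00288237 -0.00022719]
```

View pics/end.png

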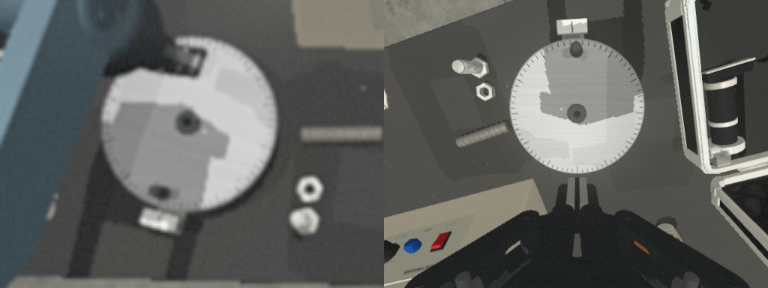

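The peg, at (160,191) in the top crop and (576,48) in the wrist crop, stands in front of the tab's black line, at (160,220) and (572,27). The finger is clear, nothing else has moved, and the wheel is still. I'm handing in.

```bash
python3 -c "
from bench import ctrl
print(ctrl.hand_in())"
```

```text
the job is handed in; nothing more can be done
None
```

I flicked the wheel to about 2.1 rad/s (one turn in roughly 3 s) with the shut fingertips. It ran free past the tab on the flick and again a full turn later. On the next pass I braked it on the bare face at about 1.65 rad/s, and it stopped in one go. I lifted off and handed in at about 13 s; the hand-in reports no verdict.

- **Final position:** under the finger the peg read 166.5° against the tab at about 166.5°. After lifting it read about 165°, partly because the peg is in shadow, which is well inside the 15° allowed. It did not move between the last two pictures.
- **Surroundings:** the last pictures show the finger clear of the wheel. The bolt, nut and rebar are where they were. The blocks and the magnet were outside those crops, but the arm never went near them.
- **Disagreements:**
  - The real fingertips sat about 35 mm higher than the reported tool position. I found this with a touch on the still disc before the flick, which pressed with up to about 31 N.
  - The cameras differed by about 3° on the peg angle.
  - Rows of zero shift let the arm creep up about 11 mm, so I did most of the later waiting with camera calls.

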